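# Open the counterweighted gluing press and slide the block out

## Robot

A 6-joint arm with a two-finger parallel gripper is mounted at the origin on the work surface. World frame = base frame: x ahead of the robot, y to its left, z up, the work surface at z = 0. Lengths are in m, angles in rad, forces in N, time in s.
With the tool pointing down it reaches from about 0.4 to 0.825 m from the base axis. Payload 7 kg.
Tool frame: the origin (TCP) lies at the centre of the arm's flange, where the gripper is bolted on; the fingertips stand 178 mm ahead of it and the grasp point (between the pads) lies 159 mm ahead of it; z points along the fingers, y is the direction in which the jaws open and shut (so a half turn about z gives the same grasp; the last joint's range is limited). The gripper opens to 88 mm and grips with 3 to 60 N. Pads are 19 mm wide; open, the fingers measure 130 mm over their backs; the gripper's body (78 mm by 193 mm) begins 47 mm behind the grasp point.
Start: joints at [1.525, 0.359, 0.012, 0, -1.224, -0.288], TCP at [0.221, 0.638, 0.405] pointing down, gripper open.
Joint ranges: [-3.07, 3.07], [-1.43, 2.12], [-1.02, 1.25], [-3.03, 1.67], [-3.05, -0], [-3.03, 3.03]. Speed limits (rad/s): [2.39, 2.39, 3.01, 3.14, 3.14, 3.14].

## Interface

Orientations are given as [roll, pitch, yaw] about the fixed x, y, z axes, in that order (R = Rz(yaw) Ry(pitch) Rx(roll)).
In Python, from station import * gives the robot as it stands.
- The arm moves only by the tool send_rows, never from a script. Its argument "motion" is a list of rows, each an object with "offset": the shift along the tool's x, y, z in cm, a list of three; "turn": the turn about the tool's z in degrees. In form: [{"offset": [x, y, z], "turn": turn}, ...]. A call has 1 to 8 rows; each row is the pose to reach, as a shift and turn from the pose commanded when the call began, along the tool's axes at that moment; what a row does not reach only later rows make up. A row lasts 1/10 s, in which the tool goes at most 50 mm and 8.59 degrees, less where a joint would pass 70% of its speed; a pose out of reach is approached as far as the arm can. A call with a gripper value outside its range is refused whole. "hand" is the opening, from -1 (shut) to 1 (fully open), set as the call begins (left out, the last holds). The fingers move at their own pace and stop on an object; "squeeze" is the grip in N (left out, the last holds). Time passes only in rows, so rows that repeat a pose let the fingers close. It gives the time, the measured TCP pose, the force and the opening at its end, in the units of the state.
- get_state(): the state, without advancing time (a new reading comes with each control period).
- grab_frame(name): name is "side" or "top"; returns a dict with "frame" (400x640x3 uint8, blue, green, red), "range_z" (400x640 float32, m along the optical axis (not along the pixel's ray), 0 where there is no reading), "vertical_fov" (degrees; the focal length in pixels is half the picture's height over the tangent of half this angle, whatever the lens; pixels are square), "cx", "cy" (the principal point, pixels), "k1" (the pictures are not rectified: a ray, as slopes to the right and down, at radius r is drawn at 1 + k1 r^2 times it, then the intrinsics apply), "cam_to_world" (4x4, takes a point from camera to world coordinates). Camera axes: x right, y up, looking along -z (the intrinsics and any distortion apply to the point x, -y, -z); pixel columns grow to the right and rows downward; lengths in m; the calibration is good to about 2 mm. A picture is of the moment at which its call begins.
- job_done(): hands the job in, once; it reports no verdict.
The state is a dict: "t": time; "q": joint angles; "qd": joint speeds; "joint_efforts": joint torques, N m; "eef_pos": TCP position; "ee_rot": TCP orientation; "force": force on the tool from outside, world axes, zero at the start; "moment": the same for the moment, N m; "width": finger opening in m.
Only numpy, scipy, OpenCV 4.12 (cv2) and the standard library are available. Lean on these libraries where they do the work, as an engineer would, in place of code of your own. Each camera call takes 0.05 s, during which the arm holds its last target. There are 200 camera calls.

## Task

Open the luthier's gluing press: push its counterweighted arm up past its balance point so that it stays raised by itself. Then, with the arm up, push the glued wooden block sideways along its channel until it rests against the yellow stop. Only push with the fingers: do not lift the block, and leave the other things on the bench where they are.

Things in the scene. Friction and masses are not known exactly. Their poses are not given: they have to be found in the camera images.
- press: Dark wood gluing press, fixed. Origin at bench level under the loading place where the block lies; z up, +x from the block to the arm's pivot (away from the robot), +y along the channel to the yellow stop. Bed top 12 mm above the bench, 86 mm wide in x, y -100 to +185 mm. Two uprights at x = 145 mm (40 mm in x, 64 mm over both in y) rise to 102 mm.
- press_arm (a joint): Press arm angle, rad. About 0: down, pad resting on the block. Grows as the arm's front goes up and back, away from the block, about the press's y axis through pivot; hard stop at 1.31. It balances at about 0.65: below that it falls back onto the block, above it it falls open by itself and stays on its stop. Free-moving; pushing the red bar level takes about 3 N at first, less later.
- push_bar (a point): Middle of the arm's red push bar: round, 14 mm diameter, 84 mm long along the press's y, held at y = +-36 mm by 8 mm rods about 80 mm tall, open between. Turns with the arm: when down it is 115 mm before the pivot (-x of the press) and 78 mm above it, 156 mm above the bench. Push it to +x of the press and up its arc of 139 mm radius about the pivot.
- pivot (a point): Centre of the arm's hinge axle, x = 145 mm, y = 0, 78 mm above the bench in the press's frame. The arm is a 24 mm wide, 20 mm thick green bar reaching 170 mm from here over the block, with a cork pad under its end and a brass counterweight (48 mm diameter, 36 mm long) on a short mast above the pivot.
- block: Glued two-layer block, pale wood, 56 mm in x, 70 mm in y (along the channel), 34 mm high, about 0.1 kg, loose, under the pad, turned like the press. Origin at the centre of its underside, on the bed 12 mm above the bench. Against the stop its origin is at y = 130 mm in the press's frame; it starts within 15 mm of y = 0.
- stop_face (a point): Middle of the face of the yellow stop closing the channel's +y end: x = 0, y = 165 mm, 29 mm above the bench in the press's frame; the stop's top is 46 mm above the bench. The channel is 62 mm wide in x, centred on x = 0, between two guide strips 10 mm wide that stand 10 mm above the bed.
- mug: Bystander: white mug, 76 mm diameter, 85 mm high, origin at the centre of its underside.
- varnish: Bystander: amber jar with black cap, 64 mm diameter, 100 mm high, origin at the centre of its underside.
- glue: Bystander: white glue bottle with orange cap, 54 mm diameter, 150 mm high, origin at the centre of its underside.
- phone: Bystander: black phone lying flat, 70 x 145 x 10 mm, origin at the centre of its underside.
- clamp_spool: Bystander: upright wooden clamp spool, 32 mm diameter, 42 mm high, standing behind the channel beside the press, origin at the centre of its underside.
- offcut: Bystander: wood offcut, 30 x 55 x 22 mm, lying behind the channel on the other side of the press, origin at the centre of its underside.
Things that resemble listed ones, but are neither listed nor needed, are in the scene too. Leave any blue, red or turquoise look-alike of the block alone.

How it is judged:
On the way, in this order (a step that is already met when the one before it is completed fails the run):
1. the arm has gone past its balance point and is fully up (value of joint press_arm above 1.2 rad), for 0.3 s.
2. the block lies against the stop, the arm still up (y of block in the frame of press above 0.124 m and value of joint press_arm above 1.2 rad), for 0.2 s.
At the end, for the whole second after the job is handed in: The arm stays raised by itself (joint above 1.2 of 1.31 rad) and the block lies flat and at rest in its channel, within 6 mm of the yellow stop (all of step 2 and y of block in the frame of press below 0.134 m and x of block in the frame of press between -0.008 and 0.008 m and z of block in the frame of press below 0.016 m and angle between block's own z axis and vertical below 0.1 rad and linear speed of block below 0.01 m/s); the robot touches nothing.
It fails at once if the block is lifted more than 8 mm off the bed or tipped over 0.35 rad (z of block in the frame of press above 0.02 m or angle between block's own z axis and vertical above 0.35 rad).
It fails at once if a bystander (mug, jar, glue bottle, phone, spool, offcut) is moved more than 15 mm (distance of any of mug, varnish, glue, phone, clamp_spool, offcut from where it was at the start of the episode above 0.015 m).
It also fails if it takes over 45 s, if anything falls off the work surface, if the arm or the gripper's body presses on something with over 40 N, if the wrist force passes 120 N, or if a joint passes its speed limit or range.

## Working session

There is one attempt and no reset: what is moved stays moved. The work goes in short steps, Python scripts to look and compute and a tool call to move; the robot and the scene stay as the last step left them, time stands still between calls to the robot, and variables do not carry over. Pictures are saved under pics/ and viewed, about 8 in all and at most 12, crops included, and the job is handed in when it is done.

Besides the shell and the picture viewer there is one more tool, called after ">>>" by a JSON object that holds its "fn" and its "kwargs", one argument or row to a line. send_rows: Moves the arm, as the interface text tells. Its arguments: {"type":"object","properties":{"motion":{"type":"array"},"hand":{"type":"number"},"squeeze":{"type":"number"}},"required":["motion"]}

```bash
mkdir -p pics
cat > h.py <<'E'
import sys; sys.path.insert(0,'.')
from station import *
import numpy as np, cv2
def cloud(g):
    """world xyz per pixel (H,W,3), nan without depth"""
    h,w=g['range_z'].shape
    f=h/2/np.tan(np.radians(g['vertical_fov'])/2)
    K=np.array([[f,0,g['cx']],[0,f,g['cy']],[0,0,1.]])
    uv=np.stack(np.meshgrid(np.arange(w),np.arange(h)),-1).reshape(-1,1,2).astype(float)
    n=cv2.undistortPoints(uv,K,np.array([g['k1'],0,0,0.])).reshape(h,w,2)
    z=g['range_z'].astype(float); z[z<=0]=np.nan
    P=np.stack([n[...,0]*z,-n[...,1]*z,-z],-1)
    T=np.array(g['cam_to_world'])
    return P@T[:3,:3].T+T[:3,3]
E
ls
python3 - <<'E'
from h import *
for n in('side','top'):
    g=grab_frame(n); cv2.imwrite(f'pics/{n}0.png',g['frame']); print(n,g['vertical_fov'],g['k1'],np.round(g['cam_to_world'],3).tolist())
    np.savez(f'{n}0.npz',P=cloud(g),f=g['frame'])
s=get_state();print({k:np.round(v,3).tolist() for k,v in s.items()})
E
```

```text
h.py
pics
side 50.885706844538745 -0.046284564342399435 [[0.74, 0.497, -0.453, -0.083], [-0.673, 0.531, -0.516, -0.623], [-0.016, 0.686, 0.727, 1.002], [0.0, 0.0, 0.0, 1.0]]
top 51.71456072933086 -0.098598700936339 [[0.015, 0.993, -0.12, 0.312], [-1.0, 0.018, 0.023, 0.01], [0.025, 0.12, 0.992, 1.501], [0.0, 0.0, 0.0, 1.0]]
{'t': 0.1, 'q': [1.525, 0.359, 0.011, -0.0, -1.224, -0.288], 'qd': [-0.0, -0.002, 0.004, 0.001, -0.001, -0.001], 'joint_efforts': [-0.001, -58.416, 29.376, 7.016, 0.01, -0.0], 'eef_pos': [0.221, 0.638, 0.404], 'ee_rot': [3.14, -0.0, -0.334], 'force': [0.819, 0.978, -1.134], 'moment': [0.014, -0.057, -0.025], 'width': 0.087}
```

View pics/top0.png

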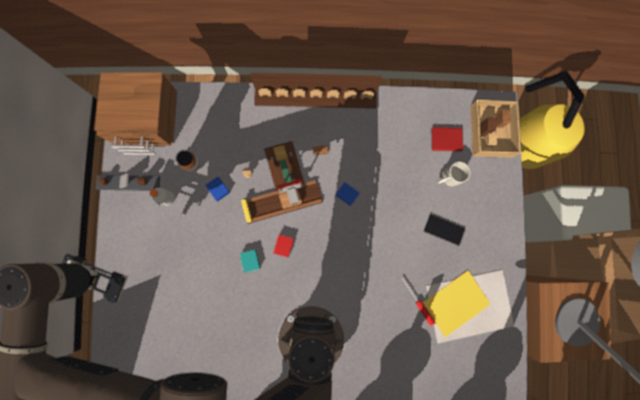

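View pics/side0.png

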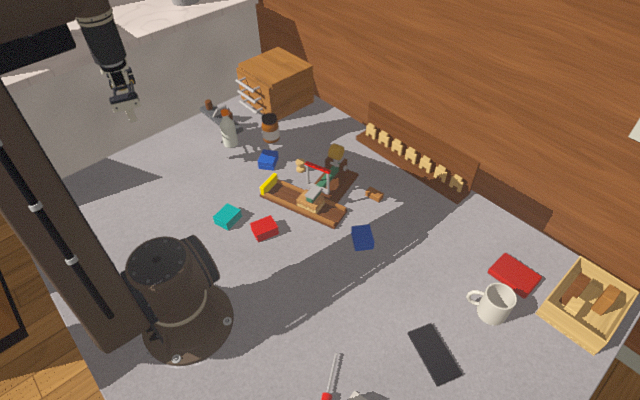

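The top view shows the press bed running from about (245,212) to (322,192). The yellow stop is at (247,210), the arm points up-image to (285,160), and the red bar is near (290,185). The blue, red and turquoise blocks are decoys.

Run:
```python
from h import *
t=np.load('top0.npz');s=np.load('side0.npz')
a=cv2.resize(t['f'][130:230,220:350],None,fx=4,fy=4,interpolation=cv2.INTER_CUBIC)
b=cv2.resize(s['f'][130:240,240:400],None,fx=4,fy=4,interpolation=cv2.INTER_CUBIC)[:, :640]
im=np.zeros((400+0,520,3),np.uint8); 
cv2.imwrite('pics/t1.png',a); cv2.imwrite('pics/s1.png',b)
for n,d,(u0,u1,v0,v1) in (('top',t,(225,345,130,230)),('side',s,(245,395,130,240))):
    P=d['P'][v0:v1,u0:u1].reshape(-1,3); hsv=cv2.cvtColor(d['f'],cv2.COLOR_BGR2HSV)[v0:v1,u0:u1].reshape(-1,3).astype(int)
    uv=np.stack(np.meshgrid(np.arange(u0,u1),np.arange(v0,v1)),-1).reshape(-1,2)
    H,S,V=hsv.T; ok=np.isfinite(P[:,2])
    for nm,m in (('yellow',(H>22)&(H<34)&(S>150)&(V>120)),('red',((H<5)|(H>174))&(S>150)&(V>90)&(P[:,2]>0.1))):
        m&=ok; q=P[m]; print(n,nm,m.sum(),uv[m].min(0),uv[m].max(0)); 
        if m.sum()>3:
            print(np.round(np.percentile(q,[5,50,95],axis=0),3).tolist())
            r=cv2.minAreaRect(q[:,:2].astype(np.float32)*1000);print(r)
    m=ok&(P[:,2]>.008)&(P[:,2]<.03)&(H<20)&(S>80)
    r=cv2.minAreaRect(P[m][:,:2].astype(np.float32)*1000);print('bed',m.sum(),r)
    print('bench z',np.nanmedian(P[:,2]))
```

```text
top yellow 90 [242 200] [250 221]
[[0.418, 0.224, 0.036], [0.452, 0.237, 0.046], [0.484, 0.249, 0.052]]
((451.17535400390625, 235.72410583496094), (78.17804718017578, 14.516883850097656), 17.758134841918945)
top red 65 [277 180] [300 188]
[[0.519, 0.048, 0.159], [0.53, 0.088, 0.162], [0.543, 0.117, 0.168]]
((531.8279418945312, 82.62924194335938), (10.4967679977417, 78.87822723388672), 16.75971221923828)
bed 1909 ((581.22119140625, 96.75135803222656), (250.29225158691406, 337.73199462890625), 16.57929801940918)
bench z 0.0019936244812963633
side yellow 182 [260 173] [276 194]
[[0.412, 0.222, 0.015], [0.446, 0.235, 0.038], [0.484, 0.25, 0.049]]
((444.1982116699219, 252.32333374023438), (83.02462005615234, 46.446014404296875), 21.116531372070312)
side red 100 [305 162] [329 173]
[[0.514, 0.046, 0.155], [0.527, 0.079, 0.16], [0.54, 0.115, 0.165]]
((527.6312866210938, 82.82460021972656), (13.603228569030762, 80.56312561035156), 19.064231872558594)
bed 2710 ((621.374755859375, 139.41542053222656), (485.705322265625, 507.3904724121094), 52.51069259643555)
bench z 0.0020256264718284678
```

View pics/t1.png

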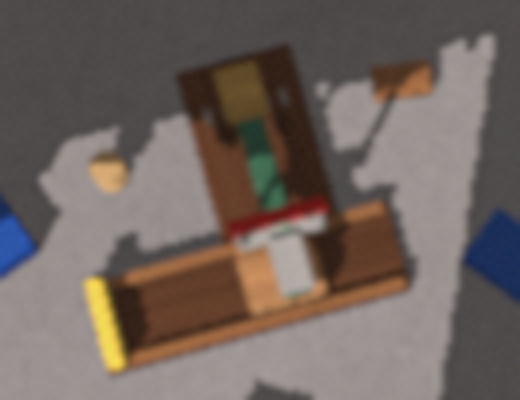

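View pics/s1.png

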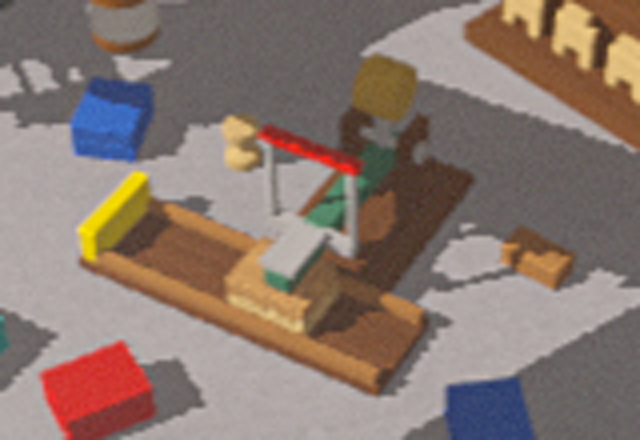

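The crops show the arm down on the pale block, with the red bar open between its rods and the stop at the left end. The decoys stand clear. Next I fit the press pose and the block, and work out the first move.

```bash
cat >> h.py <<'E'
YAW=np.radians(17.0); ORG=np.array([.501,.0745])
ex=np.array([np.cos(YAW),np.sin(YAW)]); ey=np.array([-ex[1],ex[0]])
def press(P): d=P[...,:2]-ORG; return np.stack([d@ex,d@ey,P[...,2]],-1)*1000
def tool(x,y,z):
    """press mm of fingertip -> offset cm in tool axes, turn deg"""
    from scipy.spatial.transform import Rotation as R
    s=get_state(); M=R.from_euler('xyz',s['ee_rot']).as_matrix()
    w=np.r_[ORG+x/1000*ex+y/1000*ey,z/1000+.178]
    return np.round(M.T@(w-s['eef_pos'])*100,1).tolist(), round(-np.degrees((YAW-s['ee_rot'][2]+np.pi/2)%np.pi-np.pi/2),1)
def where():
    s=get_state(); return s['t'],np.round(press(np.array(s['eef_pos'])-[0,0,.178]),1),np.round(s['ee_rot'],3),np.round(s['force'],1)
E
python3 - <<'E'
from h import *
for n in('top','side'):
    d=np.load(n+'0.npz');Q=press(d['P']);hsv=cv2.cvtColor(d['f'],cv2.COLOR_BGR2HSV).astype(int);H,S,V=np.moveaxis(hsv,-1,0)
    x,y,z=np.moveaxis(Q,-1,0); pc=lambda m:np.round(np.nanpercentile(Q[m],[3,50,97],axis=0)).tolist()
    m=(abs(x)<60)&(abs(y)<70)&(z>38)&(z<54)&(H<25)&(S>60)
    print(n,'block top',m.sum(),pc(m))
    m=(abs(x)<60)&(y>-130)&(y<190)&(z>6)&(z<28)&(S>60)&(H<22);print('bed',m.sum(),pc(m))
    r=cv2.minAreaRect(d['P'][m][:,:2].astype(np.float32)*1000);print(r)
    m=(abs(x)<60)&(y>140)&(y<200)&(H>22)&(H<34)&(S>150)&(z>40);print('stop',m.sum(),pc(m))
    m=((H<5)|(H>174))&(S>150)&(abs(x)<80)&(z>130);print('bar',m.sum(),pc(m))
    m=(x>80)&(x<220)&(abs(y)<60)&(z>90);print('cw',m.sum(),pc(m))
    m=(abs(x)<250)&(y>-130)&(y<250)&(z>180);print('tall',m.sum())
print(where(),tool(-20,0,200))
E
```

```text
top block top 164 [[-26.0, -23.0, 41.0], [-3.0, 27.0, 46.0], [26.0, 45.0, 51.0]]
bed 1304 [[-40.0, -93.0, 7.0], [-3.0, 60.0, 14.0], [41.0, 158.0, 26.0]]
((495.853759765625, 117.83659362792969), (99.02275085449219, 285.0293884277344), 17.211959838867188)
stop 82 [[-37.0, 162.0, 41.0], [1.0, 169.0, 46.0], [35.0, 176.0, 52.0]]
bar 70 [[27.0, -40.0, 158.0], [32.0, -1.0, 162.0], [37.0, 36.0, 168.0]]
cw 239 [[123.0, -33.0, 95.0], [142.0, -3.0, 148.0], [165.0, 27.0, 159.0]]
tall 0
side block top 202 [[-30.0, -23.0, 39.0], [-14.0, 6.0, 46.0], [25.0, 46.0, 53.0]]
bed 1487 [[-44.0, -93.0, 8.0], [-6.0, 24.0, 14.0], [41.0, 162.0, 25.0]]
((494.5223388671875, 116.02667236328125), (106.20062255859375, 282.2906188964844), 17.90395736694336)
stop 85 [[-40.0, 165.0, 41.0], [-1.0, 172.0, 45.0], [37.0, 179.0, 49.0]]
bar 100 [[22.0, -38.0, 155.0], [26.0, -3.0, 160.0], [33.0, 36.0, 166.0]]
cw 310 [[121.0, -29.0, 91.0], [135.0, -5.0, 135.0], [161.0, 29.0, 158.0]]
tall 0
(0.1, array([-103. ,  620.3,  225.8]), array([ 3.14 , -0.   , -0.334]), array([ 0.8,  1. , -1.1])) ([43.3, 45.2, 2.7], np.float64(-36.1))
```

>>> {"fn": "send_rows", "kwargs": {
  "motion": [
    {"offset":[43.3,45.2,2.7],"turn":-36},
    {"offset":[43.3,45.2,2.7],"turn":-36},
    {"offset":[43.3,45.2,2.7],"turn":-36},
    {"offset":[43.3,45.2,2.7],"turn":-36},
    {"offset":[43.3,45.2,2.7],"turn":-36},
    {"offset":[43.3,45.2,2.7],"turn":-36},
    {"offset":[43.3,45.2,2.7],"turn":-36},
    {"offset":[43.3,45.2,2.7],"turn":-36}
  ],
  "hand": -1
}}

```text
t: 0.9
eef_pos: [0.388, 0.2724, 0.3873]
ee_rot: [-3.141, -0.0, 0.295]
force: [1.3, 0.3, -0.3]
width: 0.0295
```

```bash
python3 -c "
from h import *
print(where(),tool(-20,0,200))"
```

```text
(0.9, array([-50.2, 222.3, 209.3]), array([-3.141, -0.   ,  0.295]), array([ 1.3,  0.3, -0.3])) ([3.1, 22.2, 0.9], np.float64(-0.1))
```

>>> {"fn": "send_rows", "kwargs": {
  "motion": [
    {"offset":[3,22,1],"turn":0},
    {"offset":[3,22,1],"turn":0},
    {"offset":[3,22,1],"turn":0},
    {"offset":[3,22,1],"turn":0},
    {"offset":[3,22,1],"turn":0},
    {"offset":[3,22,1],"turn":0},
    {"offset":[3,22,1],"turn":0}
  ]
}}

```text
t: 1.6
eef_pos: [0.4804, 0.0721, 0.3771]
ee_rot: [3.142, 0.001, 0.293]
force: [-0.8, 1.0, 0.0]
width: 0.0003
```

```bash
python3 -c "
from h import *
print(where(),tool(-10,0,135))"
```

```text
(1.6, array([-20.4,   3.7, 199.1]), array([3.142e+00, 1.000e-03, 2.930e-01]), array([-0.8,  1. ,  0. ])) ([1.1, 0.4, 6.4], np.float64(-0.2))
```

>>> {"fn": "send_rows", "kwargs": {
  "motion": [
    {"offset":[0,0.3,4],"turn":0},
    {"offset":[0,0.3,6.4],"turn":0},
    {"offset":[0,0.3,6.4],"turn":0},
    {"offset":[0,0.3,6.4],"turn":0}
  ]
}}

```text
t: 2.0
eef_pos: [0.4814, 0.0707, 0.314]
ee_rot: [3.141, 0.0, 0.296]
force: [0.5, -0.3, -0.3]
width: 0.0003
```

```bash
python3 -c "
from h import *
print(where(),tool(10,0,140))
g=grab_frame('side');cv2.imwrite('pics/s2.png',cv2.resize(g['frame'][60:240,240:440],None,fx=3,fy=3))"
```

```text
(2.0, array([-19.9,   2.1, 136. ]), array([3.141, 0.   , 0.296]), array([ 0.5, -0.3, -0.3])) ([3.0, 0.2, -0.4], np.float64(-0.0))
```

View pics/s2.png

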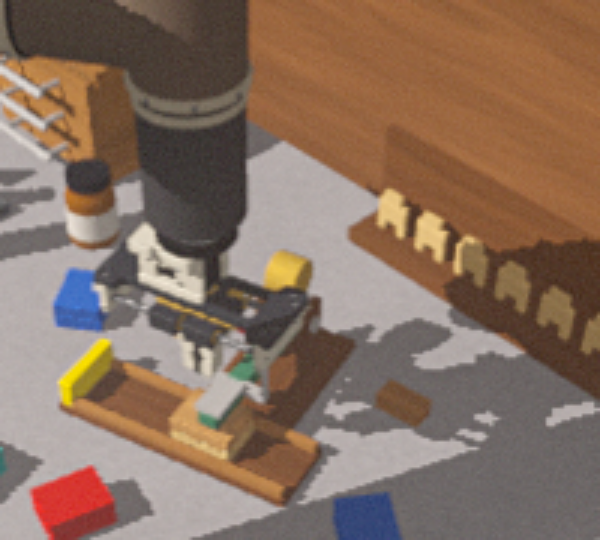

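The fingers are in front of the red bar, between the rods, with nothing touching. I'll push along the bar's arc.

>>> {"fn": "send_rows", "kwargs": {
  "motion": [
    {"offset":[2,0.2,0],"turn":0},
    {"offset":[3.3,0.2,0],"turn":0},
    {"offset":[4.2,0.2,-1.0],"turn":0},
    {"offset":[5.1,0.2,-2.0],"turn":0},
    {"offset":[6.2,0.2,-2.9],"turn":0},
    {"offset":[7.2,0.2,-3.7],"turn":0}
  ]
}}

```text
t: 2.65
eef_pos: [0.5509, 0.089, 0.3522]
ee_rot: [3.142, -0.0, 0.295]
force: [-2.4, 0.3, 1.6]
width: 0.0008
```

```bash
python3 -c "
from h import *
print(where())
g=grab_frame('side');cv2.imwrite('pics/s3.png',cv2.resize(g['frame'][60:240,240:440],None,fx=3,fy=3))"
```

```text
(2.65, array([ 52. ,  -0.7, 174.2]), array([ 3.142, -0.   ,  0.295]), array([-2.4,  0.3,  1.6]))
```

View pics/s3.png

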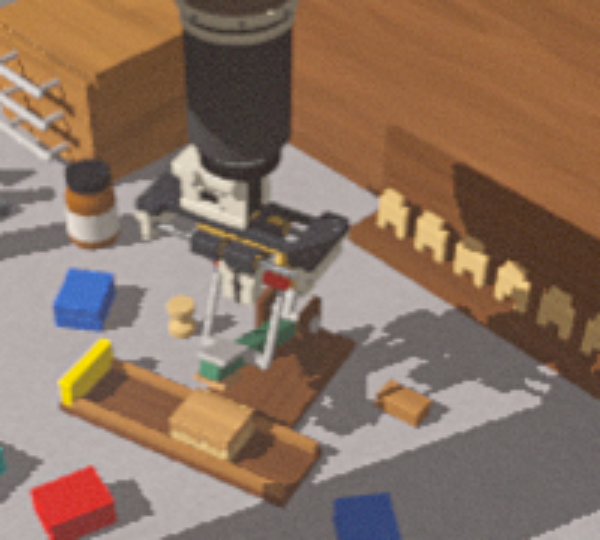

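The arm is lifted off the block at roughly 0.4 rad and the force is small. I'll continue past the balance point.

>>> {"fn": "send_rows", "kwargs": {
  "motion": [
    {"offset":[1.0,0,-0.6],"turn":0},
    {"offset":[2.0,0,-1.0],"turn":0},
    {"offset":[3.1,0,-1.5],"turn":0},
    {"offset":[4.5,0,-1.9],"turn":0},
    {"offset":[6,0,-2.2],"turn":0},
    {"offset":[7.5,0,-2.3],"turn":0},
    {"offset":[7.5,0,-2.3],"turn":0},
    {"offset":[7.5,0,-2.3],"turn":0}
  ]
}}

```text
t: 3.5
eef_pos: [0.6229, 0.1108, 0.373]
ee_rot: [-3.141, -0.0, 0.294]
force: [1.3, 1.0, -0.8]
width: 0.0007
```

```bash
python3 -c "
from h import *
print(where(),tool(-20,0,240))"
```

```text
(3.5, array([127.2,  -1. , 195. ]), array([-3.141, -0.   ,  0.294]), array([ 1.3,  1. , -0.8])) ([-14.7, -0.1, -4.5], np.float64(-0.1))
```

No force on the tool, so the arm has fallen open. The fingers now sit between the green bar and the red bar, so I leave by going slightly forward and straight up before moving back.

>>> {"fn": "send_rows", "kwargs": {
  "motion": [
    {"offset":[1.2,0,0],"turn":0},
    {"offset":[1.2,0,-2],"turn":0},
    {"offset":[1.2,0,-5],"turn":0},
    {"offset":[1.2,0,-8.5],"turn":0},
    {"offset":[1.2,0,-8.5],"turn":0},
    {"offset":[1.2,0,-8.5],"turn":0}
  ]
}}

```text
t: 4.1
eef_pos: [0.6341, 0.1141, 0.4596]
ee_rot: [-3.141, -0.002, 0.295]
force: [-0.4, -0.1, -0.5]
width: 0.0004
```

```bash
python3 -c "
from h import *
print(where(),tool(-20,-65,280),tool(0,-65,280))
g=grab_frame('side');cv2.imwrite('pics/s4.png',cv2.resize(g['frame'][40:240,240:440],None,fx=3,fy=3))"
```

```text
(4.1, array([138.8,  -1. , 281.6]), array([-3.141e+00, -2.000e-03,  2.950e-01]), array([-0.4, -0.1, -0.5])) ([-15.9, 6.4, 0.1], np.float64(-0.1)) ([-13.9, 6.4, 0.1], np.float64(-0.1))
```

View pics/s4.png

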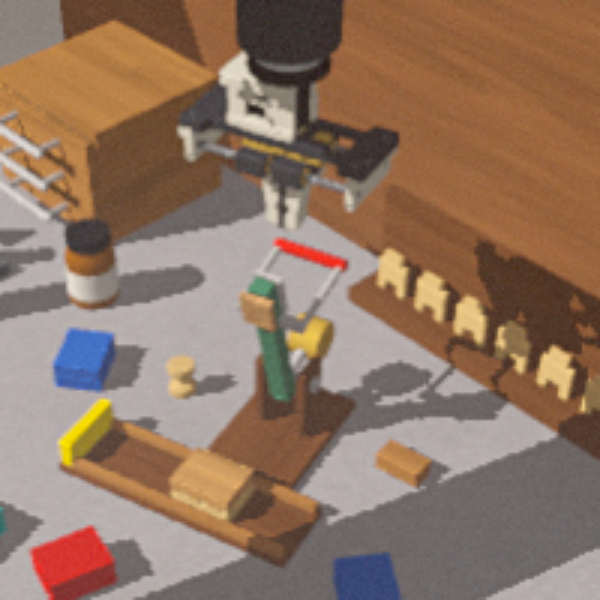

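The press arm is fully up by itself, the block is still in its place, and the bystanders haven't moved. I'll measure the raised pad and the block for clearance before the second push.

Run:
```python
from h import *
for n in('side','top'):
    g=grab_frame(n);Q=press(cloud(g));x,y,z=np.moveaxis(Q,-1,0);hsv=cv2.cvtColor(g['frame'],cv2.COLOR_BGR2HSV).astype(int);H,S,V=np.moveaxis(hsv,-1,0)
    pc=lambda m:np.round(np.nanpercentile(Q[m],[2,50,98],axis=0)).tolist() if m.sum()>3 else None
    m=(abs(y)<40)&(x>30)&(x<125)&(z>180)&(z<262);print(n,'raised',m.sum(),pc(m))
    m=(abs(x)<40)&(abs(y)<80)&(z>38)&(z<54);print('block top',m.sum(),pc(m))
    m=(abs(x-139)<90)&(abs(y)<90)&(z>450)&(z<520);print('wrist',m.sum(),pc(m))
```

```text
side raised 296 [[72.0, -35.0, 183.0], [88.0, -8.0, 217.0], [118.0, 19.0, 243.0]]
block top 326 [[-29.0, -22.0, 39.0], [-3.0, 10.0, 46.0], [26.0, 46.0, 50.0]]
wrist 795 [[90.0, -45.0, 452.0], [103.0, -18.0, 491.0], [146.0, 35.0, 519.0]]
top raised 169 [[74.0, -38.0, 188.0], [100.0, -2.0, 231.0], [123.0, 35.0, 247.0]]
block top 306 [[-26.0, -22.0, 40.0], [1.0, 11.0, 46.0], [28.0, 44.0, 52.0]]
wrist 186 [[92.0, -44.0, 473.0], [97.0, -3.0, 498.0], [123.0, 41.0, 519.0]]
```

>>> {"fn": "send_rows", "kwargs": {
  "motion": [
    {"offset":[-4.9,1.5,0],"turn":0},
    {"offset":[-9.5,4,0],"turn":0},
    {"offset":[-14.3,7,0],"turn":0},
    {"offset":[-14.3,7.4,0],"turn":0},
    {"offset":[-14.3,7.4,0],"turn":0},
    {"offset":[-14.3,7.4,0],"turn":0}
  ]
}}

```text
t: 4.85
eef_pos: [0.5189, 0.0017, 0.4582]
ee_rot: [3.142, 0.0, 0.294]
force: [-0.5, -0.6, -0.5]
width: 0.0005
```

```bash
python3 -c "
from h import *
print(where(),tool(-4,-65,26))"
```

```text
(4.85, array([ -4.2, -74.8, 280.2]), array([3.142, 0.   , 0.294]), array([-0.5, -0.6, -0.5])) ([0.0, -1.0, 25.4], np.float64(-0.2))
```

>>> {"fn": "send_rows", "kwargs": {
  "motion": [
    {"offset":[0,0,5],"turn":0},
    {"offset":[0,0,10],"turn":0},
    {"offset":[0,0,15],"turn":0},
    {"offset":[0,0,20],"turn":0},
    {"offset":[0,0,23],"turn":0},
    {"offset":[0,0,25.4],"turn":0},
    {"offset":[0,0,25.4],"turn":0},
    {"offset":[0,0,25.4],"turn":0}
  ]
}}

```text
t: 5.65
eef_pos: [0.5193, 0.0024, 0.204]
ee_rot: [3.141, 0.002, 0.295]
force: [0.5, 0.2, 0.3]
width: 0.0004
```

```bash
python3 -c "
from h import *
print(where(),tool(-2,40,25),tool(-2,74,25))
g=grab_frame('side');cv2.imwrite('pics/s5.png',cv2.resize(g['frame'][80:240,240:440],None,fx=3,fy=3))"
```

```text
(5.65, array([ -3.6, -74.3,  26. ]), array([3.141e+00, 2.000e-03, 2.950e-01]), array([0.5, 0.2, 0.3])) ([0.1, -11.4, 0.1], np.float64(-0.1)) ([0.1, -14.8, 0.1], np.float64(-0.1))
```

View pics/s5.png

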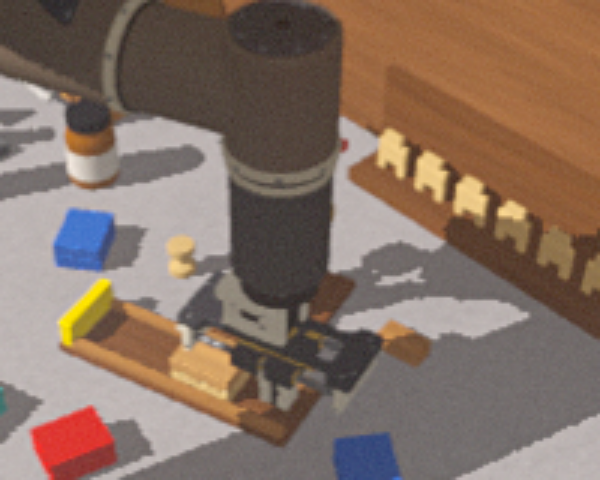

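Fingers are down in the channel behind the block (at about (270,385)), touching nothing. I'll push along +y.

>>> {"fn": "send_rows", "kwargs": {
  "motion": [
    {"offset":[0,-1.5,0.1],"turn":0},
    {"offset":[0,-2.5,0.1],"turn":0},
    {"offset":[0,-3.3,0.1],"turn":0},
    {"offset":[0,-4.3,0.1],"turn":0},
    {"offset":[0,-5.5,0.1],"turn":0},
    {"offset":[0,-6.7,0.1],"turn":0},
    {"offset":[0,-7.9,0.1],"turn":0},
    {"offset":[0,-9.0,0.1],"turn":0}
  ]
}}

```text
t: 6.5
eef_pos: [0.4922, 0.0889, 0.2035]
ee_rot: [3.142, -0.0, 0.295]
force: [0.3, -3.2, 3.4]
width: 0.0009
```

```bash
python3 -c "
from h import *
print(where(),tool(-4,74,25))
g=grab_frame('side');cv2.imwrite('pics/s6.png',cv2.resize(g['frame'][80:240,240:440],None,fx=3,fy=3))"
```

```text
(6.5, array([-4.2, 16.3, 25.5]), array([ 3.142, -0.   ,  0.295]), array([ 0.3, -3.2,  3.4])) ([0.0, -5.8, 0.0], np.float64(-0.1))
```

View pics/s6.png

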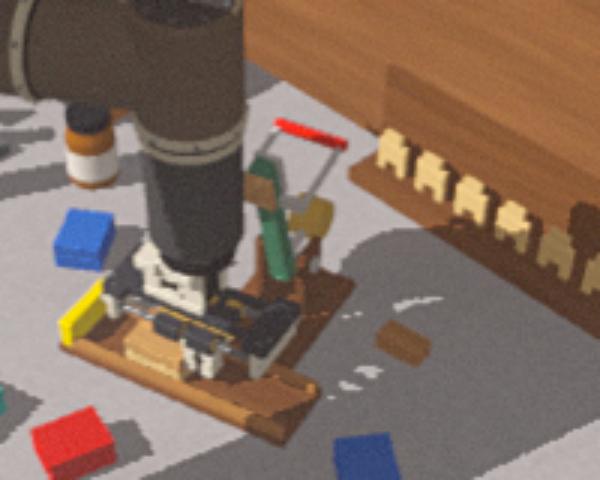

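The block is sliding along with the fingers, and the arm is still up. I'll carry on and slow down near the stop.

>>> {"fn": "send_rows", "kwargs": {
  "motion": [
    {"offset":[0,-1.2,0],"turn":0},
    {"offset":[0,-2.3,0],"turn":0},
    {"offset":[0,-3.3,0],"turn":0},
    {"offset":[0,-4.2,0],"turn":0},
    {"offset":[0,-4.7,0],"turn":0},
    {"offset":[0,-5.1,0],"turn":0},
    {"offset":[0,-5.1,0],"turn":0}
  ]
}}

```text
t: 7.25
eef_pos: [0.4776, 0.1371, 0.2034]
ee_rot: [-3.141, -0.0, 0.295]
force: [-0.1, -0.5, 0.1]
width: 0.0005
```

```bash
cat > blk.py <<'E'
from h import *
print(where())
for n in('side','top'):
    g=grab_frame(n);Q=press(cloud(g));x,y,z=np.moveaxis(Q,-1,0);H,S,V=np.moveaxis(cv2.cvtColor(g['frame'],cv2.COLOR_BGR2HSV).astype(int),-1,0)
    m=(abs(x)<40)&(y>20)&(y<162)&(z>38)&(z<52)&(S>60)&(H<22)
    k=(abs(x)<60)&(y>140)&(y<200)&(H>22)&(H<34)&(S>120)&(z>40)
    for a,b in(('block',m),('stop',k)):
        print(n,a,b.sum(),np.round(np.nanpercentile(Q[b],[2,50,98],axis=0)).tolist() if b.sum()>3 else '')
E
python3 blk.py
```

```text
(7.25, array([-4.1, 66.7, 25.4]), array([-3.141, -0.   ,  0.295]), array([-0.1, -0.5,  0.1]))
side block 152 [[-30.0, 87.0, 39.0], [-19.0, 123.0, 46.0], [6.0, 155.0, 50.0]]
side stop 78 [[-41.0, 164.0, 40.0], [-9.0, 171.0, 46.0], [34.0, 182.0, 50.0]]
top block 0 
top stop 0
```

>>> {"fn": "send_rows", "kwargs": {
  "motion": [
    {"offset":[0,-0.2,0],"turn":0},
    {"offset":[0,-0.4,0],"turn":0},
    {"offset":[0,-0.6,0],"turn":0},
    {"offset":[0,-0.7,0],"turn":0},
    {"offset":[0,-0.7,0],"turn":0}
  ]
}}

```text
t: 7.85
eef_pos: [0.4756, 0.1435, 0.2034]
ee_rot: [-3.142, -0.0, 0.295]
force: [-0.5, -0.3, -0.5]
width: 0.0003
```

>>> {"fn": "send_rows", "kwargs": {
  "motion": [
    {"offset":[0,-0.1,0],"turn":0},
    {"offset":[0,-0.2,0],"turn":0},
    {"offset":[0,-0.2,0],"turn":0}
  ]
}}

```text
t: 8.15
eef_pos: [0.4751, 0.1453, 0.2034]
ee_rot: [-3.142, -0.0, 0.295]
force: [-0.1, -0.5, -0.0]
width: 0.0005
```

```bash
python3 blk.py
```

```text
(8.15, array([-4.1, 75.3, 25.4]), array([-3.142, -0.   ,  0.295]), array([-0.1, -0.5, -0. ]))
side block 146 [[-30.0, 95.0, 38.0], [-19.0, 129.0, 46.0], [2.0, 161.0, 51.0]]
side stop 71 [[-40.0, 165.0, 42.0], [-9.0, 172.0, 46.0], [32.0, 181.0, 50.0]]
top block 0 
top stop 1
```

>>> {"fn": "send_rows", "kwargs": {
  "motion": [
    {"offset":[0,-0.1,0],"turn":0},
    {"offset":[0,-0.2,0],"turn":0},
    {"offset":[0,-0.2,0],"turn":0}
  ]
}}

```text
t: 8.55
eef_pos: [0.4745, 0.1472, 0.2035]
ee_rot: [3.142, -0.0, 0.295]
force: [-0.2, -0.4, -0.1]
width: 0.0004
```

>>> {"fn": "send_rows", "kwargs": {
  "motion": [
    {"offset":[0,-0.1,0],"turn":0},
    {"offset":[0,-0.2,0],"turn":0},
    {"offset":[0,-0.2,0],"turn":0}
  ]
}}

```text
t: 8.85
eef_pos: [0.4744, 0.1481, 0.2036]
ee_rot: [3.14, 0.0, 0.295]
force: [6.9, -10.6, 1.2]
width: 0.0007
```

A 12 N reaction shows the block has hit the stop. I'll back off gently, then lift away.

>>> {"fn": "send_rows", "kwargs": {
  "motion": [
    {"offset":[0,0.3,0],"turn":0},
    {"offset":[0,1,0],"turn":0},
    {"offset":[0,2.5,0],"turn":0},
    {"offset":[0,4,0],"turn":0},
    {"offset":[0,4,0],"turn":0}
  ]
}}

```text
t: 9.35
eef_pos: [0.4856, 0.1096, 0.2033]
ee_rot: [-3.141, 0.0, 0.293]
force: [-0.5, 0.1, 0.3]
width: 0.0005
```

>>> {"fn": "send_rows", "kwargs": {
  "motion": [
    {"offset":[0,0,-5],"turn":0},
    {"offset":[0,0,-10],"turn":0},
    {"offset":[0,0,-15],"turn":0},
    {"offset":[-4,0,-20],"turn":0},
    {"offset":[-6,4,-22],"turn":0},
    {"offset":[-6,8,-22],"turn":0},
    {"offset":[-6,10,-22],"turn":0},
    {"offset":[-6,10,-22],"turn":0}
  ]
}}

```text
t: 10.15
eef_pos: [0.4571, -0.0039, 0.4239]
ee_rot: [-3.141, -0.001, 0.292]
force: [-0.3, 0.4, -0.4]
width: 0.0007
```

```bash
python3 blk.py
python3 - <<'E'
from h import *
g=grab_frame('side');cv2.imwrite('pics/s7.png',cv2.resize(g['frame'][80:240,220:420],None,fx=3,fy=3))
E
```

```text
(10.15, array([-65. , -62.1, 245.9]), array([-3.141e+00, -1.000e-03,  2.920e-01]), array([-0.3,  0.4, -0.4]))
side block 280 [[-29.0, 96.0, 39.0], [-4.0, 127.0, 46.0], [26.0, 160.0, 50.0]]
side stop 82 [[-41.0, 164.0, 41.0], [-6.0, 173.0, 46.0], [37.0, 181.0, 50.0]]
top block 0 
top stop 0
```

View pics/s7.png

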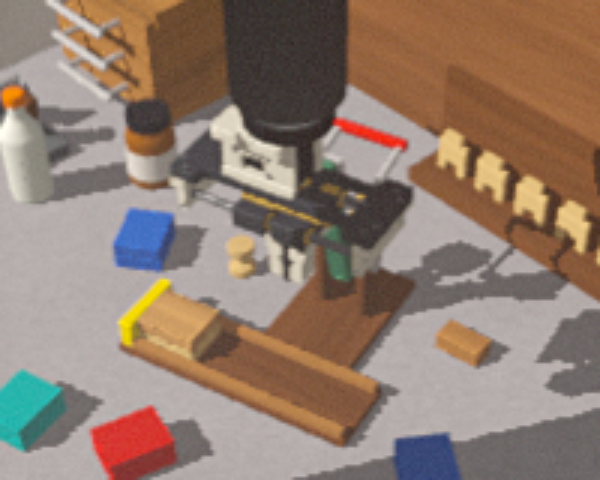

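The block rests against the yellow stop at about (145,315), flat in its channel. The arm is up, the bystanders are in place and the gripper is clear of everything. I'm handing the job in.

```bash
python3 -c "
from h import *
print(job_done(), where())"
```

```text
the job is handed in; nothing more can be done
the job is handed in; nothing more can be done
```

The press arm is open and staying up by itself, and the block is against the yellow stop. I handed the job in after about 10 s of robot time.

- **Opening the press:** I pushed the red bar with closed fingers along its arc until the arm fell open onto its stop. Contact force was about 3 N.
- **Moving the block:** I pushed it along the channel from y ≈ 11 mm. A reaction of about 12 N showed it had reached the stop, then I backed off and lifted clear.
- **Last checks:**
  - The side view shows the block flat in its channel. Its rear edge is at y ≈ 95–96 mm, which puts its origin at about 130 mm.
  - The arm looks fully raised, and the bystanders in that view look unmoved. I judged both by eye.
  - The tool was clear of everything and read about 0.5 N, which is noise.
- **Not confirmed:**
  - The robot hid the block from the top camera, so the final block position comes from the side camera only.
  - The mug and phone were outside the last picture; the robot never went near them.
  - The block touched the stop about 3 mm further along than my first estimate. I put that down to calibration and the unknown finger thickness.

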